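Draw the stirring paddle out of the covered tidy

ROBOT

A 7-joint arm with a two-finger parallel gripper is mounted at the origin on a cart in front of the work surface, level with it; the furniture and walls round the work are solid. World frame = base frame: x ahead of the robot, y to its left, z up, the work surface at z = 0. Lengths are in mm, angles in rad, forces in N, time in s.
With the tool pointing down it reaches from about 400 to 850 mm from the base axis. Payload 4.5 kg.
Tool frame: the origin (TCP) lies between the finger pads; the fingertips stand 8 mm ahead of it and the grasp point (between the pads) lies 11 mm behind it; z points along the fingers, y is the line along which they close (so a half turn about z gives the same grasp; the last joint's range is limited). The gripper opens to 88 mm and grips with 3 to 60 N. Pads are 18 mm wide; open, the fingers measure 123 mm over their backs; the gripper's body (75 mm by 187 mm) begins 45 mm behind the grasp point.
Start: joints at [1.278, 0.689, -0.195, 1.565, 0.157, 0.902, -0.215], TCP at [200.663, -591.935, 246.743] pointing down, gripper open.
Joint ranges: [-3.01, 3.01], [-0.46, 2.08], [-1.47, 1.51], [0.13, 2.56], [-1, 4.14], [0.04, 2.09], [-2.66, 2.66]. Speed limits (rad/s): [2.57, 2.57, 3.14, 3.14, 3.14, 3.14, 3.14].

INTERFACE

Orientations are given as a 3x3 rotation matrix whose columns are the frame's x, y, z axes.
In Python, from station import * gives the robot as it stands.
- The arm moves only by the tool move_arm, never from a script. Its argument "steps" is one flat list of numbers, 7 for each row, row after row: the finger opening in m, from 0 to 0.0881, then the shift along the tool's x, y, z in m, then the turn, a rotation vector about the tool's x, y, z in rad. A call has 1 to 5 rows; each row shifts and turns the commanded pose from where the row before left it, along the tool's axes as they then stand; what a row does not reach is not made up. A row lasts 1/10 s, in which the tool goes at most 50 mm and 8.59 degrees, less where a joint would pass 70% of its speed; a pose out of reach is approached as far as the arm can. A call is refused whole if a number of a shift passes 0.05 or a number of a turn 0.15, either way. A call with a gripper value outside its range is refused whole. The fingers move at their own pace and stop on an object; "grip_force" is the grip in N (left out, the last holds). Time passes only in rows, so rows that do not move let the fingers close. It gives the time, the measured TCP pose, the force, the opening and the grip force at its end, in the units of the state.
- read_state(): the state, without advancing time (a new reading comes with each control period).
- snapshot(name): name is "scene" or "top"; returns (picture, depth): 480x640x3 uint8, blue, green, red; 480x640 float32, mm along the optical axis (not along the pixel's ray), 0 where there is no reading.
- calibration(name): a dict with "fx", "fy", "cx", "cy" (pixels), "world_to_cam" (4x4, takes a point from world to camera coordinates). Camera axes: x right, y up, looking along -z (the intrinsics and any distortion apply to the point x, -y, -z); pixel columns grow to the right and rows downward; lengths in mm; the calibration is good to about 2 mm. A picture is of the moment at which its call begins. calibration takes no time and is no camera call.
- close_job(): hands the job in; it is judged then, once.
Trained networks look in the newest picture that a camera, given by its name, has taken for a name from the list of things; names that differ only in an ending like _2 or _b are one class to them, and where a whole thing is asked for, a point or a joint stands for the part that bears it (a point fixed in the world has none). Each returns a list of dicts, best first, with "conf" (0 to 1); they miss things now and then, are a little off and sometimes report something else, mostly with a low value. They report only what shows in the picture. A call takes as long as a camera call. They do not tell look-alikes from the thing itself.
- outline_of(query, camera): "mask" (480x640 bool, what is visible of it) and "bbox" ([left, top, right, bottom] in pixels, round what is visible of it).
The state is a dict: "time": time; "q": joint angles; "joint_velocities": joint speeds; "tau": joint torques, N m; "eef_pos": TCP position; "eef_rot": TCP orientation; "force": force on the tool from outside, world axes, zero at the start; "moment": the same for the moment, N m; "finger_gap": opening from 0.0 (shut) to 1.0 (fully open); "grasp_force": force on a finger pad.
Only numpy, scipy, OpenCV 4.12 (cv2) and the standard library are available. Lean on these libraries where they do the work, as an engineer would, in place of code of your own. Each camera call takes 0.05 s, during which the arm holds its last target. There are 200 camera calls.

TASK

The wooden wax-stirring paddle has slid into the plywood bench tidy with both its ends tucked under the fixed end covers. Tilt it so that one end comes up through the opening while the other is still under its cover, draw it out, and finish still holding it: level and still above the tidy, a good 10 cm or more over the covers, touching nothing but the gripper. Do not disturb the pillar candle, the shell candle or the wick spool standing behind the tidy.

Things in the scene. Friction and masses are not known exactly. Their poses are not given: they have to be found in the camera images.
- tidy: plywood tidy, fixed, 142 x 362 (y) x 61 mm; origin: centre of underside, y its long axis, z up. Floor 6 mm thick; inside 130 x 350 mm. Fixed covers over |y| > 90 mm: underside 56, top 61 mm above the table. Between them it is open at the top (180 mm long, 130 wide); side walls there 50 mm high, 6 thick, inner faces at |x| = 65 mm.
- paddle: dark wooden paddle, loose, 240 mm long, 55 to 115 g, flat on the tidy's floor, ends under both covers. Origin: mid-length, on its underside; y along it to the blade, z up. Shaft (y = -120 to +45 mm) 20 mm wide, 12 thick; blade (y = +45 to +120) 36 wide, 9 thick; undersides flush. Balances about 15 mm from the origin towards the blade; grip the shaft across its 20 mm near the origin.
- blade_end (a point): blade end of the paddle: on its centre line at the very tip, half-way up its thickness
- handle_end (a point): handle end of the paddle: on its centre line at the very end, half-way up its thickness
- candle: bystander: ribbed pillar candle, loose, 78 x 66 x 109 mm, standing 15 to 21 cm behind the tidy's long centre line; origin centre of its underside
- shell: bystander: small shell-shaped candle, loose, 52 x 78 x 46 mm, standing 15 to 21 cm behind the tidy's long centre line; origin centre of its underside
- spool: bystander: spool of wick, loose, 52 x 101 x 36 mm (with its loose wick end), standing 15 to 21 cm behind the tidy's long centre line; origin on its underside
Mind the look-alikes: they are no part of the job. There is more than one size of the paddle; the one meant has the size given above.

How it is judged (in metres and radians):
On the way:
1. one end of the paddle is up through the opening, above the covers, while the other end is still under its cover (((z of blade_end in the frame of tidy above 0.061 m and y of handle_end in the frame of tidy below -0.094 m and z of handle_end in the frame of tidy below 0.056 m) or (z of handle_end in the frame of tidy above 0.061 m and y of blade_end in the frame of tidy above 0.094 m and z of blade_end in the frame of tidy below 0.056 m))), for 0.05 s.
At the end, for the whole second after the job is handed in: The fingers alone hold the paddle, still (under 20 mm/s), level within 0.2 rad, both ends over 146 mm above the table (85 mm above the covers), its middle within 200 mm of the tidy's centre from above; bystanders within 15 mm of where they stood (height (world z) of each of blade_end, handle_end above 0.146 m and angle between paddle's own z axis and vertical below 0.2 rad and horizontal distance between paddle and tidy below 0.2 m and contact force between paddle and the fingers above 1 N and contact force between paddle and tidy below 0.05 N and linear speed of paddle below 0.02 m/s and angular speed of paddle below 0.2 rad/s and contact force between paddle and candle below 0.05 N and contact force between paddle and shell below 0.05 N and contact force between paddle and spool below 0.05 N and distance of each of candle, shell, spool from where it was at the start of the episode below 0.015 m); the arm keeps its last pose, push and grip.
It fails at once if the pillar candle is knocked over or shifted by more than 15 mm (distance of candle from where it was at the start of the episode above 0.015 m or angle between candle's own z axis and vertical above 0.3 rad).
It fails at once if the shell candle is knocked over or shifted by more than 15 mm (distance of shell from where it was at the start of the episode above 0.015 m or angle between shell's own z axis and vertical above 0.3 rad).
It fails at once if the wick spool is knocked over or shifted by more than 15 mm (distance of spool from where it was at the start of the episode above 0.015 m or angle between spool's own z axis and vertical above 0.3 rad).
It also fails if it takes over 45 s, if anything falls off the work surface, if the arm or the gripper's body presses on something with over 40 N, if the wrist force passes 120 N, or if a joint passes its speed limit or range.

## Working session

There is one attempt and no reset: what is moved stays moved. The work goes in short steps, Python scripts to look and compute and a tool call to move; the robot and the scene stay as the last step left them, time stands still between calls to the robot, and variables do not carry over. Pictures are saved under pics/ and viewed, at most 10 in all, crops included, and the job is handed in when it is done.

Besides the shell and the picture viewer there is one more tool, called after "Call:" by a JSON object that holds its "fn" and its "kwargs", one argument or row to a line. move_arm: Moves the arm, as the interface text tells. Its arguments: {"type":"object","properties":{"steps":{"type":"array"},"grip_force":{"type":"number"}},"required":["steps"]}

```bash
mkdir -p pics; cat > h.py <<'E'
from station import *
import numpy as np, cv2
def cloud(cam,depth):
    c=calibration(cam); v,u=np.mgrid[0:480,0:640]
    d=depth; X=(u-c["cx"])/c["fx"]*d; Y=-(v-c["cy"])/c["fy"]*d
    P=np.stack([X,Y,-d,np.ones_like(d)],-1)@np.linalg.inv(np.array(c["world_to_cam"])).T
    P=P[...,:3]; P[d==0]=np.nan; return P
E
python3 - <<'E'
from h import *
ims=[]
for n in("scene","top"):
    p,d=snapshot(n); ims.append(p); cv2.imwrite(f"pics/{n}0.png",p); np.save(n+"0.npy",d)
    P=cloud(n,d)
    for q in("tidy","paddle","candle","shell","spool"):
        for o in outline_of(q,n)[:4]:
            m=o["mask"]; X=P[m]; X=X[~np.isnan(X[:,0])]
            r=cv2.minAreaRect(X[:,:2].astype(np.float32)) if len(X)>5 else None
            print(n,q,round(o["conf"],2),np.round(o["bbox"]),np.round(np.median(X,0)),"zmax",np.round(np.percentile(X[:,2],95)),r)
s=read_state(); print(s["eef_pos"],s["eef_rot"],s["time"])
E
```

```text
scene tidy 0.81 [191. 201. 316. 318.] [ 517. -104.   41.] zmax 60.0 ((473.3381042480469, -29.258682250976562), (194.803955078125, 451.7181091308594), 9.96635627746582)
scene paddle 0.79 [278. 188. 329. 208.] [449. 240.   3.] zmax 8.0 ((442.46807861328125, 246.7322540283203), (34.55616760253906, 175.20523071289062), 77.62720489501953)
scene paddle 0.66 [252. 229. 284. 265.] [497.  -5.  13.] zmax 17.0 ((491.2737731933594, -17.850990295410156), (42.48706817626953, 164.7840118408203), 13.461616516113281)
scene candle 0.63 [296. 264. 329. 325.] [ 705. -187.   66.] zmax 95.0 ((660.5611572265625, -114.3420639038086), (64.50131225585938, 207.68174743652344), 31.946800231933594)
scene shell 0.73 [342. 231. 361. 252.] [667.  73.  22.] zmax 32.0 ((662.04052734375, 81.03359985351562), (48.47698211669922, 60.00852584838867), 24.309406280517578)
scene spool 0.85 [322. 249. 350. 279.] [671. -23.  30.] zmax 35.0 ((679.126953125, -40.519981384277344), (51.17445373535156, 214.67869567871094), 26.112916946411133)
top tidy 0.57 [266. 228. 432. 320.] [502. -67.  59.] zmax 66.0 ((501.55145263671875, -63.2
[... 572 characters left out ...]
)
top candle 0.83 [374. 163. 411. 208.] [ 688. -163.   96.] zmax 102.0 ((697.7716064453125, -171.64166259765625), (66.71749114990234, 84.92871856689453), 45.74449157714844)
top shell 0.75 [264. 194. 299. 220.] [655.  93.  26.] zmax 38.0 ((656.1380004882812, 95.09483337402344), (51.05862045288086, 78.10712432861328), 12.146699905395508)
top spool 0.59 [316. 191. 339. 215.] [661.  -8.  38.] zmax 42.0 ((662.51953125, -8.922918319702148), (53.708290100097656, 50.97967529296875), 83.44752502441406)
[ 200.68607296 -591.92006219  246.75937855] [[ 9.47078225e-01  3.21002846e-01  9.29075452e-05]
 [ 3.21002852e-01 -9.47078226e-01 -5.83880456e-05]
 [ 6.92479843e-05  8.51216336e-05 -9.99999994e-01]] 0.6
```

View pics/top0.png

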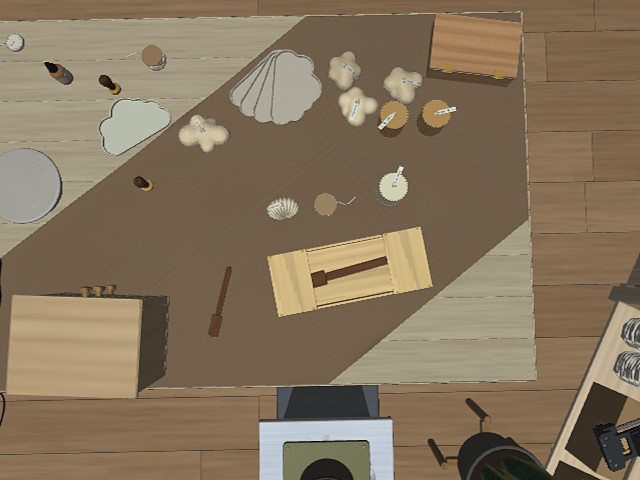

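View pics/scene0.png

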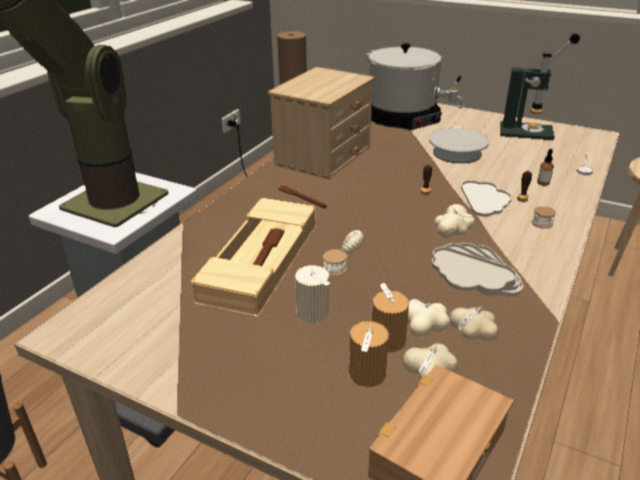

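Top view: the tidy is centred near (350,272). The paddle candidates are A, in the tidy at (310–387, 257–286) with its blade on the left, and B, loose on the bench at (220,300). B is only about 173 mm long. A shows 186 mm with both ends hidden, so A fits the 240 mm description. Next I'll confirm with a crop and fit the poses.

```bash
python3 - <<'E'
from h import *
p=cv2.imread("pics/top0.png"); d=np.load("top0.npy"); P=cloud("top",d)
c=p[215:335,200:440]; cv2.imwrite("pics/crop0.png",cv2.resize(c,None,fx=3.3,fy=3.3,interpolation=cv2.INTER_CUBIC))
x,y,z=P[...,0],P[...,1],P[...,2]
reg=(abs(x-502)<130)&(abs(y+63)<230)
cov=reg&(z>52)&(z<75)
print("cover z",np.median(z[cov]), "table z",np.nanmedian(z[reg&(z<15)&((abs(x-502)>110))]))
r=cv2.minAreaRect(P[reg&(z>40)&(z<75)][:,:2].astype(np.float32));print("tidy",r)
# dark paddle pixels
hsv=p.astype(int).sum(2)
dark=reg&(hsv<230)&(p[...,2].astype(int)-p[...,0]>15)&(abs(x-502)<70)&(abs(y+63)<110)
n,l,s,_=cv2.connectedComponentsWithStats(dark.astype(np.uint8)); k=1+np.argmax(s[1:,4]); m=l==k
print(s[k]); 
Q=P[m]
a=np.deg2rad(r[2] if r[2]<45 else r[2]-90); 
t=np.array([-np.sin(a),np.cos(a)]); nx=np.array([np.cos(a),np.sin(a)])
print("t",t)
rel=Q[:,:2]-np.array(r[0]); Y=rel@t; X=rel@nx
for b in range(-100,105,8):
    i=(Y>=b)&(Y<b+8)
    if i.sum()>2: print(b+4,i.sum(),np.round([X[i].min(),X[i].max(),X[i].mean(),np.median(Q[i,2])],1))
E
```

```text
cover z 62.213661907295545 table z 2.4597353913246707
tidy ((502.06768798828125, -62.95536804199219), (142.37989807128906, 362.5742492675781), 9.963521003723145)
[311 256  76  32 678]
t [-0.17302114  0.98491811]
-88 23 [ 0.7 18.9 10.  19.9]
-80 25 [ 1.  18.4  9.6 18.9]
-72 25 [ 0.2 17.4  8.5 19.6]
-64 27 [-0.9 16.5  7.8 19.3]
-56 25 [-1.3 16.   7.3 19.3]
-48 24 [-2.3 15.   6.2 19.2]
-40 25 [-2.8 14.5  5.6 17.9]
-32 25 [-3.7 13.5  5.2 19.6]
-24 27 [-4.3 13.   4.3 20.6]
-16 25 [-4.8 13.4  4.4 19. ]
-8 25 [-5.8 12.5  3.3 19.9]
0 25 [-5.3 11.5  2.9 19.7]
8 26 [-6.3 11.   2.  18.8]
16 24 [-7.2 10.   1.5 19.5]
24 26 [-7.7 10.   1.1 19.3]
32 29 [-8.8  9.4  0.4 18.2]
40 26 [-9.2  8.  -0.7 21.1]
48 25 [-9.8  7.5 -0.8 18.9]
56 26 [-15.    9.3  -2.4  17.3]
64 47 [-19.3  14.5  -3.   16.8]
72 47 [-19.6  13.9  -2.9  16.2]
80 49 [-20.6  13.4  -3.3  16.5]
88 52 [-21.1  12.9  -3.9  16.3]
```

View pics/crop0.png

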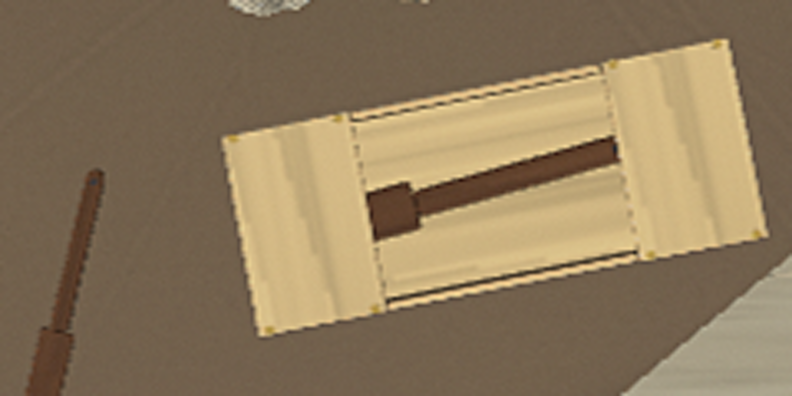

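The crop confirms A: its blade is at crop (368–420, 183–238) and both ends run under the covers, while B at lower left is the smaller look-alike. Blade/shaft junction sits at tidy y≈58, so the paddle origin is at about 13 mm and its axis is at about 104.5° in the world. The plan is to grip near the balance point, slide about 27 mm towards the blade, lift and tilt the handle up, then draw it out backwards.

```bash
cat >> h.py <<'E'
from scipy.spatial.transform import Rotation as R
def Rt(az,pitch=0):
    a=np.deg2rad(az); x=np.array([np.cos(a),np.sin(a),0]); z=np.array([0,0,-1.]); 
    return np.stack([x,np.cross(z,x),z],1)@R.from_rotvec([0,pitch,0]).as_matrix()
def rows(p,Rm,n,g):
    s=read_state(); p0=np.array(s["eef_pos"]); R0=np.array(s["eef_rot"])
    w=R.from_matrix(R0.T@Rm).as_rotvec()/n; dp=(np.array(p)-p0)/n; Rc=R0
    for i in range(n):
        print([g]+list(np.round(Rc.T@dp/1000,4))+list(np.round(w,4)),",")
        Rc=Rc@R.from_rotvec(w).as_matrix()
E
python3 -c "
from h import *
rows([499.2,-40.1,200],Rt(104.5),15,.05)"
```

```text
[0.05, np.float64(0.0307), np.float64(-0.0285), np.float64(0.0031), np.float64(0.0), np.float64(0.0), np.float64(-0.0998)] ,
[0.05, np.float64(0.0333), np.float64(-0.0253), np.float64(0.0031), np.float64(0.0), np.float64(0.0), np.float64(-0.0998)] ,
[0.05, np.float64(0.0357), np.float64(-0.0218), np.float64(0.0031), np.float64(0.0), np.float64(0.0), np.float64(-0.0998)] ,
[0.05, np.float64(0.0377), np.float64(-0.0181), np.float64(0.0031), np.float64(0.0), np.float64(0.0), np.float64(-0.0998)] ,
[0.05, np.float64(0.0393), np.float64(-0.0143), np.float64(0.0031), np.float64(0.0), np.float64(0.0), np.float64(-0.0998)] ,
[0.05, np.float64(0.0405), np.float64(-0.0103), np.float64(0.0031), np.float64(0.0), np.float64(0.0), np.float64(-0.0998)] ,
[0.05, np.float64(0.0414), np.float64(-0.0062), np.float64(0.0031), np.float64(0.0), np.float64(0.0), np.float64(-0.0998)] ,
[0.05, np.float64(0.0418), np.float64(-0.0021), np.float64(0.0031), np.float64(0.0), np.float64(0.0), np.float64(-0.0998)] ,
[0.05, np.float64(0.0418), np.float64(0.0021), np.float64(0.0031), np.float64(0.0), np.float64(0.0), np.float64(-0.0998)] ,
[0.05, np.float64(0.0414), np.float64(0.0063), np.float64(0.0031), np.float64(0.0), np.float64(0.0), np.float64(-0.0998)] ,
[0.05, np.float64(0.0405), np.float64(0.0103), np.float64(0.0031), np.float64(0.0), np.float64(0.0), np.float64(-0.0998)] ,
[0.05, np.float64(0.0393), np.float64(0.0143), np.float64(0.0031), np.float64(0.0), np.float64(0.0), np.float64(-0.0998)] ,
[0.05, np.float64(0.0377), np.float64(0.0182), np.float64(0.0031), np.float64(0.0), np.float64(0.0), np.float64(-0.0998)] ,
[0.05, np.float64(0.0357), np.float64(0.0218), np.float64(0.0031), np.float64(0.0), np.float64(0.0), np.float64(-0.0998)] ,
[0.05, np.float64(0.0333), np.float64(0.0253), np.float64(0.0031), np.float64(0.0), np.float64(0.0), np.float64(-0.0998)] ,
```

Call:
{"fn": "move_arm", "kwargs": {
  "steps": [0.05,0.031,-0.028,0.003,0,0,-0.1,0.05,0.033,-0.025,0.003,0,0,-0.1,0.05,0.036,-0.022,0.003,0,0,-0.1,0.05,0.038,-0.018,0.003,0,0,-0.1,0.05,0.039,-0.014,0.003,0,0,-0.1],
  "grip_force": 25
}}

```text
time: 1.1
eef_pos: [301.6, -407.3, 231.9]
eef_rot: [[0.674, 0.738, 0.001], [0.738, -0.674, -0.001], [0.0, 0.001, -1.0]]
force: [-0.3, -0.3, 0.4]
finger_gap: 0.577
grasp_force: 0.0
```

Call:
{"fn": "move_arm", "kwargs": {
  "steps": [0.05,0.04,-0.01,0.003,0,0,-0.1,0.05,0.041,-0.006,0.003,0,0,-0.1,0.05,0.042,-0.002,0.003,0,0,-0.1,0.05,0.042,0.002,0.003,0,0,-0.1,0.05,0.041,0.006,0.003,0,0,-0.1]
}}

```text
time: 1.6
eef_pos: [400.6, -224.1, 216.9]
eef_rot: [[0.238, 0.971, 0.001], [0.971, -0.238, -0.001], [-0.0, 0.001, -1.0]]
force: [-0.0, -0.5, 0.2]
finger_gap: 0.571
grasp_force: 0.0
```

Call:
{"fn": "move_arm", "kwargs": {
  "steps": [0.05,0.04,0.01,0.003,0,0,-0.1,0.05,0.039,0.014,0.003,0,0,-0.1,0.05,0.038,0.018,0.003,0,0,-0.1,0.05,0.036,0.022,0.003,0,0,-0.1,0.05,0.033,0.025,0.003,0,0,-0.1]
}}

```text
time: 2.1
eef_pos: [498.6, -40.1, 201.8]
eef_rot: [[-0.257, 0.966, 0.001], [0.966, 0.257, -0.0], [-0.001, 0.001, -1.0]]
force: [-0.4, -1.4, -0.5]
finger_gap: 0.57
grasp_force: 0.0
```

Call:
{"fn": "move_arm", "kwargs": {
  "steps": [0.05,0,0,0,0,0,0,0.05,0,0,0,0,0,0]
}}

```text
time: 2.3
eef_pos: [497.9, -40.9, 201.7]
eef_rot: [[-0.255, 0.967, -0.0], [0.967, 0.255, -0.0], [-0.0, -0.0, -1.0]]
force: [0.4, 0.3, -0.1]
finger_gap: 0.562
grasp_force: 0.0
```

```bash
python3 -c "
from h import *
s=read_state();print(s['eef_pos'],s['finger_gap'],s['q'],s['force'],s['time'])
rows([499.2,-40.1,60],Rt(104.5),4,.05)"
```

```text
[497.90882586 -40.93439636 201.6509729 ] 0.5622764066894775 [ 0.30983746  0.63436301 -0.51229639  1.97597614  0.4961766   0.65640277
 -0.26323685] [ 0.39614194  0.28285798 -0.12882239] 2.3
[0.05, np.float64(0.0001), np.float64(0.0004), np.float64(0.0354), np.float64(-0.0), np.float64(0.0), np.float64(0.0011)] ,
[0.05, np.float64(0.0001), np.float64(0.0004), np.float64(0.0354), np.float64(-0.0), np.float64(0.0), np.float64(0.0011)] ,
[0.05, np.float64(0.0001), np.float64(0.0004), np.float64(0.0354), np.float64(-0.0), np.float64(0.0), np.float64(0.0011)] ,
[0.05, np.float64(0.0001), np.float64(0.0004), np.float64(0.0354), np.float64(-0.0), np.float64(0.0), np.float64(0.0011)] ,
```

Call:
{"fn": "move_arm", "kwargs": {
  "steps": [0.05,0,0.001,0.035,0,0,0,0.05,0,0,0.035,0,0,0,0.05,0,0,0.035,0,0,0,0.05,0,0,0.035,0,0,0,0.05,0,0,0,0,0,0]
}}

```text
time: 2.8
eef_pos: [495.7, -43.4, 58.8]
eef_rot: [[-0.251, 0.968, -0.007], [0.968, 0.251, -0.002], [-0.0, -0.008, -1.0]]
force: [-0.7, -1.0, -0.2]
finger_gap: 0.563
grasp_force: 0.0
```

Call:
{"fn": "move_arm", "kwargs": {
  "steps": [0.05,0,0,0.015,0,0,0,0.05,0,0,0.015,0,0,0,0.05,0,0,0.009,0,0,0,0.05,0,0,0.005,0,0,0,0.05,0,0,0,0,0,0]
}}

```text
time: 3.3
eef_pos: [498.8, -41.9, 18.1]
eef_rot: [[-0.253, 0.968, 0.0], [0.968, 0.253, -0.001], [-0.001, 0.0, -1.0]]
force: [-0.6, -0.8, -0.1]
finger_gap: 0.566
grasp_force: 0.0
```

Call:
{"fn": "move_arm", "kwargs": {
  "steps": [0.0,0,0,0,0,0,0,0.0,0,0,0,0,0,0,0.0,0,0,0,0,0,0,0.0,0,0,0,0,0,0,0.0,0,0,0,0,0,0]
}}

```text
time: 3.8
eef_pos: [498.9, -41.4, 18.0]
eef_rot: [[-0.253, 0.967, 0.001], [0.967, 0.253, -0.0], [-0.0, 0.001, -1.0]]
force: [0.2, 0.0, 2.8]
finger_gap: 0.224
grasp_force: 25.0
```

Call:
{"fn": "move_arm", "kwargs": {
  "steps": [0.0,0,0,0,0,0,0,0.0,0,0,0,0,0,0]
}}

```text
time: 4.0
eef_pos: [498.9, -41.4, 18.0]
eef_rot: [[-0.253, 0.967, 0.001], [0.967, 0.253, -0.0], [-0.0, 0.0, -1.0]]
force: [-0.4, -0.8, 5.0]
finger_gap: 0.221
grasp_force: 25.0
```

Call:
{"fn": "move_arm", "kwargs": {
  "steps": [0.0,0,0,-0.003,0,0,0,0.0,0.009,0,-0.001,0,0,0,0.0,0.009,0,0,0,0,0,0.0,0.009,0,0,0,0,0,0.0,0,0,0,0,0,0]
}}

```text
time: 4.5
eef_pos: [491.3, -12.7, 21.6]
eef_rot: [[-0.257, 0.966, -0.001], [0.966, 0.257, 0.001], [0.002, -0.0, -1.0]]
force: [0.1, 0.6, -0.9]
finger_gap: 0.219
grasp_force: 25.0
```

```bash
python3 - <<'E'
from h import *
p,d=snapshot("scene"); cv2.imwrite("pics/s1.png",cv2.resize(p[160:340,160:400],None,fx=3.3,fy=3.3))
s=read_state();print(s['eef_pos'],s['force'],s['moment'])
E
```

```text
[491.56208983 -13.88744244  21.63710594] [ 0.29520089 -0.55846008 -0.29954709] [-0.07075166 -0.11194887  0.05607096]
```

View pics/s1.png

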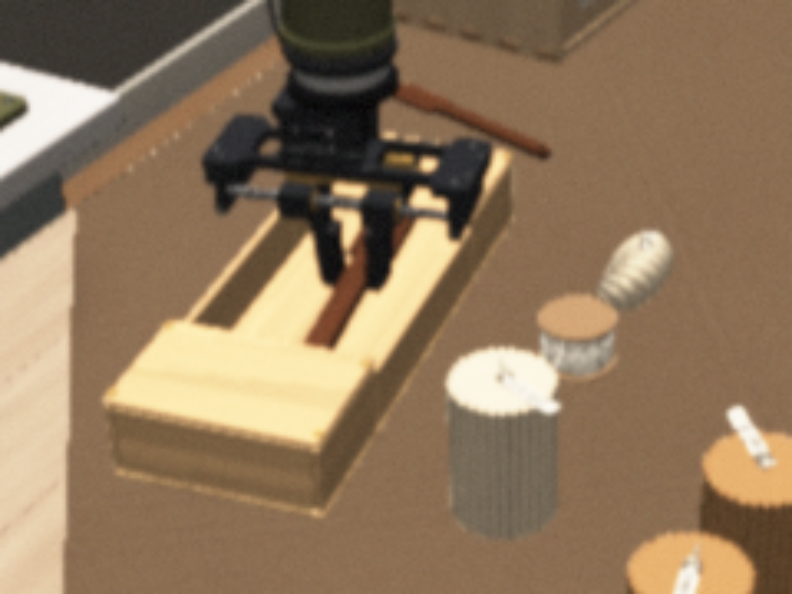

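The paddle is gripped and slid. In this crop its handle emerges at (318,345), right at the near cover's edge, so I'll check the handle end from the top camera.

```bash
python3 - <<'E'
from h import *
p,d=snapshot("top"); cv2.imwrite("pics/t1.png",cv2.resize(p[215:335,240:440],None,fx=4,fy=4,interpolation=cv2.INTER_CUBIC))
P=cloud("top",d)
E
```

```text
(no output)
```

View pics/t1.png

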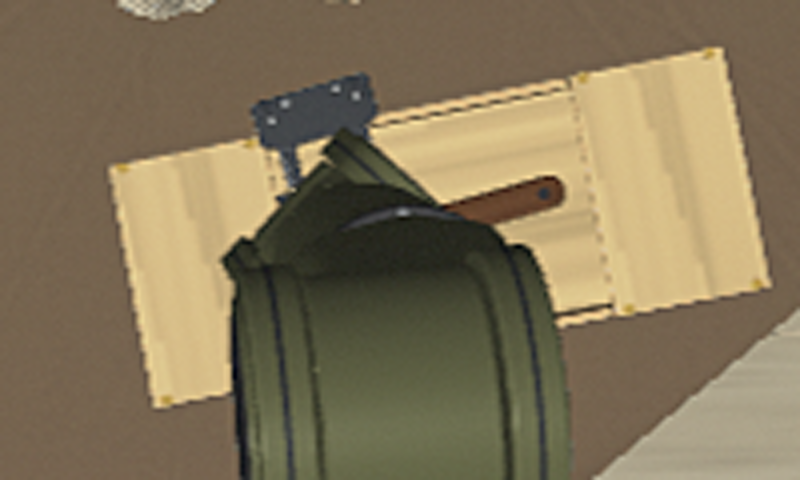

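The handle end shows at crop (565,190), about 13 mm clear of the cover edge at (590,190). Next I'll tilt the handle up while lifting.

Call:
{"fn": "move_arm", "kwargs": {
  "steps": [0,0,0,-0.006,0,-0.05,0,0,0,0,-0.006,0,-0.05,0,0,-0.001,0,-0.006,0,-0.05,0,0,-0.001,0,-0.006,0,-0.05,0,0,-0.001,0,-0.006,0,-0.05,0]
}}

```text
time: 5.1
eef_pos: [492.1, -15.6, 52.4]
eef_rot: [[-0.244, 0.968, 0.064], [0.937, 0.253, -0.241], [-0.25, 0.001, -0.968]]
force: [-0.1, 0.0, -0.8]
finger_gap: 0.224
grasp_force: 25.0
```

Call:
{"fn": "move_arm", "kwargs": {
  "steps": [0,-0.001,0,-0.006,0,-0.05,0,0,-0.001,0,-0.006,0,-0.04,0,0,0,0,0,0,0,0,0,0,0,0,0,0,0]
}}

```text
time: 5.5
eef_pos: [491.6, -14.1, 63.9]
eef_rot: [[-0.239, 0.967, 0.084], [0.912, 0.253, -0.322], [-0.333, -0.0, -0.943]]
force: [1.1, -0.4, -0.9]
finger_gap: 0.223
grasp_force: 25.0
```

```bash
python3 - <<'E'
from h import *
p,d=snapshot("scene"); cv2.imwrite("pics/s2.png",cv2.resize(p[160:340,160:400],None,fx=3.3,fy=3.3))
s=read_state();print(s['eef_pos'],s['eef_rot'],s['force'],s['moment'])
E
```

```text
[491.57647181 -14.51810249  63.94502309] [[-2.38028677e-01  9.67610064e-01  8.41017966e-02]
 [ 9.12319376e-01  2.52449526e-01 -3.22401292e-01]
 [-3.33190194e-01 -1.30544202e-05 -9.42859637e-01]] [-0.74047644 -0.23095071 -0.15132199] [ 0.28865265 -0.00797751  0.03069301]
```

View pics/s2.png

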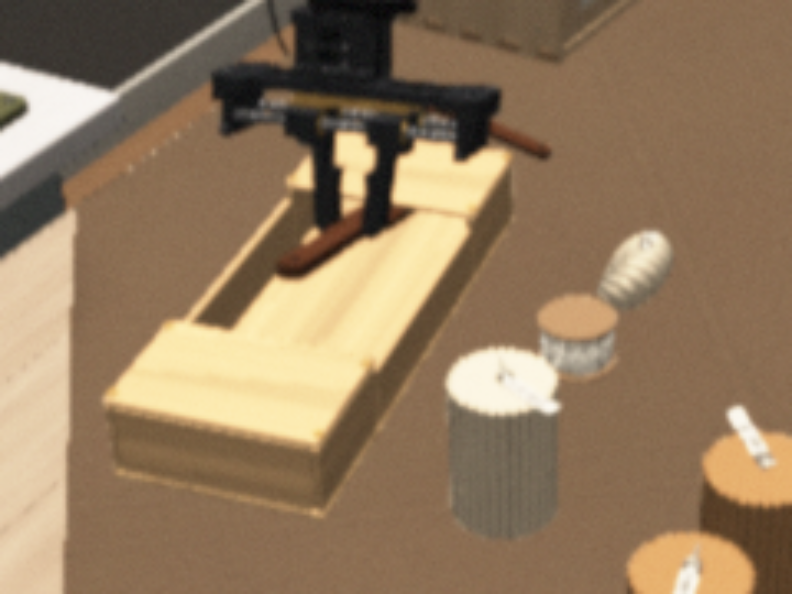

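The handle end is up at crop (290,265), the blade is still under the far cover, and no contact forces show. I'll draw it out along its own axis.

Call:
{"fn": "move_arm", "kwargs": {
  "steps": [0,-0.01,0,0,0,0,0,0,-0.02,0,0,0,0,0,0,-0.02,0,0,0,0,0,0,-0.02,0,0,0,0,0,0,-0.02,0,0,0,0,0]
}}

```text
time: 6.05
eef_pos: [512.9, -98.8, 94.6]
eef_rot: [[-0.236, 0.968, 0.084], [0.912, 0.251, -0.323], [-0.334, -0.0, -0.943]]
force: [0.2, 0.4, -1.1]
finger_gap: 0.22
grasp_force: 25.0
```

Call:
{"fn": "move_arm", "kwargs": {
  "steps": [0,-0.015,0,0,0,0,0,0,0,0,0,0,0,0,0,0,0,0,0,0,0]
}}

```text
time: 6.35
eef_pos: [516.3, -110.5, 99.1]
eef_rot: [[-0.237, 0.968, 0.084], [0.913, 0.251, -0.322], [-0.333, 0.001, -0.943]]
force: [0.2, 0.6, 0.0]
finger_gap: 0.223
grasp_force: 25.0
```

```bash
python3 - <<'E'
from h import *
p,d=snapshot("scene"); cv2.imwrite("pics/s3.png",cv2.resize(p[160:340,160:400],None,fx=3.3,fy=3.3))
s=read_state();print(s['eef_pos'],s['force'],s['moment'])
rows([505,-75,240],Rt(104.5),10,0)
E
```

```text
[ 516.28603831 -109.59683417   98.78116866] [-0.26554464  0.71129306  0.48548625] [0.32772643 0.00252544 0.03166053]
[0, np.float64(-0.0013), np.float64(-0.0002), np.float64(-0.0145), np.float64(0.0), np.float64(0.0339), np.float64(0.0003)] ,
[0, np.float64(-0.0008), np.float64(-0.0002), np.float64(-0.0146), np.float64(0.0), np.float64(0.0339), np.float64(0.0003)] ,
[0, np.float64(-0.0003), np.float64(-0.0002), np.float64(-0.0146), np.float64(0.0), np.float64(0.0339), np.float64(0.0003)] ,
[0, np.float64(0.0002), np.float64(-0.0002), np.float64(-0.0146), np.float64(0.0), np.float64(0.0339), np.float64(0.0003)] ,
[0, np.float64(0.0007), np.float64(-0.0002), np.float64(-0.0146), np.float64(0.0), np.float64(0.0339), np.float64(0.0003)] ,
[0, np.float64(0.0012), np.float64(-0.0002), np.float64(-0.0145), np.float64(0.0), np.float64(0.0339), np.float64(0.0003)] ,
[0, np.float64(0.0017), np.float64(-0.0002), np.float64(-0.0145), np.float64(0.0), np.float64(0.0339), np.float64(0.0003)] ,
[0, np.float64(0.0022), np.float64(-0.0002), np.float64(-0.0144), np.float64(0.0), np.float64(0.0339), np.float64(0.0003)] ,
[0, np.float64(0.0027), np.float64(-0.0002), np.float64(-0.0143), np.float64(0.0), np.float64(0.0339), np.float64(0.0003)] ,
[0, np.float64(0.0032), np.float64(-0.0002), np.float64(-0.0142), np.float64(0.0), np.float64(0.0339), np.float64(0.0003)] ,
```

View pics/s3.png

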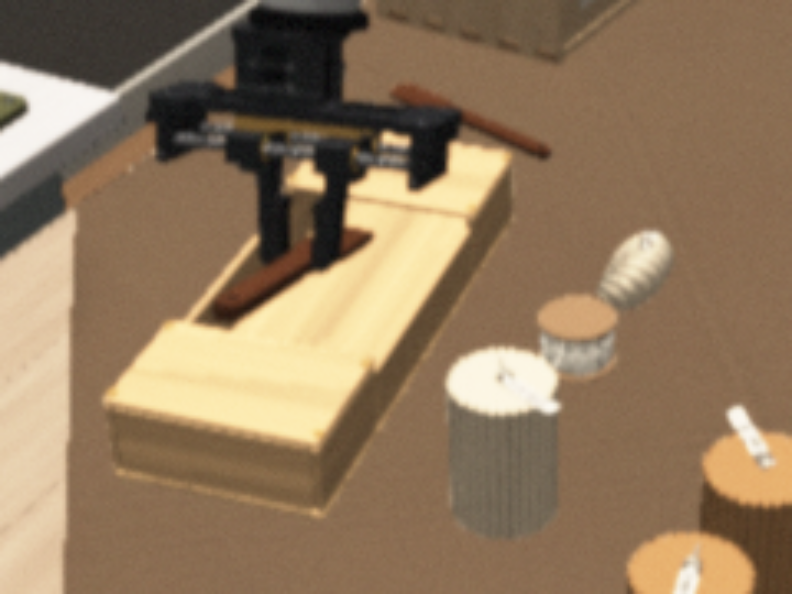

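The blade tip shows at crop (365,237), clear of the far cover. I'll lift straight up, then level.

Call:
{"fn": "move_arm", "kwargs": {
  "steps": [0,-0.005,0,-0.014,0,0,0,0,-0.005,0,-0.014,0,0,0,0,-0.005,0,-0.014,0,0,0,0,-0.005,0,-0.014,0,0,0,0,-0.005,0,-0.014,0,0,0]
}}

```text
time: 6.9
eef_pos: [516.2, -108.7, 173.4]
eef_rot: [[-0.241, 0.967, 0.084], [0.912, 0.255, -0.322], [-0.333, -0.001, -0.943]]
force: [-0.4, -0.4, -1.2]
finger_gap: 0.217
grasp_force: 25.0
```

Call:
{"fn": "move_arm", "kwargs": {
  "steps": [0,0.004,0,-0.014,0,0.05,0,0,0.004,0,-0.014,0,0.05,0,0,0.004,0,-0.014,0,0.05,0,0,0.004,0,-0.014,0,0.05,0,0,0.004,0,-0.014,0,0.05,0]
}}

```text
time: 7.4
eef_pos: [506.9, -73.7, 236.6]
eef_rot: [[-0.254, 0.967, 0.021], [0.963, 0.255, -0.084], [-0.087, -0.001, -0.996]]
force: [0.5, -0.3, -0.8]
finger_gap: 0.224
grasp_force: 25.0
```

Call:
{"fn": "move_arm", "kwargs": {
  "steps": [0,0.004,0,-0.005,0,0.05,0,0,0.004,0,-0.003,0,0.039,0,0,0,0,0,0,0,0,0,0,0,0,0,0,0,0,0,0,0,0,0,0]
}}

```text
time: 7.9
eef_pos: [504.9, -66.2, 243.4]
eef_rot: [[-0.255, 0.967, -0.001], [0.967, 0.255, -0.002], [-0.001, -0.001, -1.0]]
force: [-0.4, 0.3, 0.3]
finger_gap: 0.227
grasp_force: 25.0
```

Call:
{"fn": "move_arm", "kwargs": {
  "steps": [0,0,0,0,0,0,0,0,0,0,0,0,0,0,0,0,0,0,0,0,0,0,0,0,0,0,0,0,0,0,0,0,0,0,0]
}}

```text
time: 8.4
eef_pos: [505.4, -66.9, 243.9]
eef_rot: [[-0.253, 0.967, 0.0], [0.967, 0.253, -0.001], [-0.001, 0.0, -1.0]]
force: [-0.1, -0.5, 0.5]
finger_gap: 0.228
grasp_force: 25.0
```

```bash
python3 - <<'E'
from h import *
p,d=snapshot("scene"); cv2.imwrite("pics/s4.png",cv2.resize(p[120:340,140:400],None,fx=2.7,fy=2.7))
s=read_state();print(s['eef_pos'],s['force'],s['joint_velocities'],s['grasp_force'],s['finger_gap'])
P=cloud("scene",d)
for o in outline_of("paddle","scene")[:3]:
    X=P[o["mask"]];X=X[X[:,2]>100]
    if len(X)>9:
        t=np.array([-.253,.967]);Y=(X[:,:2]-np.array(s['eef_pos'])[:2])@t
        i=(abs(Y)<150); print(o["conf"],len(X),np.percentile(Y,[2,98]),np.polyfit(Y[i],X[i,2],1))
E
```

```text
[505.35546489 -66.89438162 243.92068428] [-1.1267972   0.22379636 -0.17616854] [ 0.0010316   0.00085442 -0.00065068 -0.00059781  0.00081133  0.0001404
  0.00120547] 24.99616116285324 0.22117597411103757
0.83 573 [-130.80077795   93.88312379] [-5.92839976e-03  2.39311794e+02]
```

View pics/s4.png

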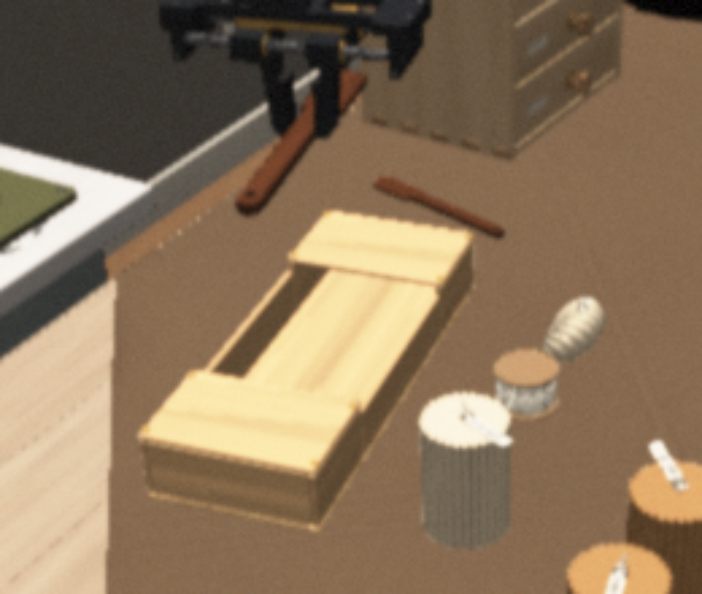

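The paddle is held level at about z = 239 mm over the empty tidy, with its handle end at crop (245,205). The candle, shell and spool have not moved. Handing in.

```bash
python3 -c "
from station import *
print(close_job())"
```

```text
the job is handed in; nothing more can be done
None
```

The paddle came out handle-end first and the job is handed in: the gripper holds it level and still at about z = 239 mm over the tidy (roughly 17 cm above the covers), and in the last picture the candle, shell and spool stand where they were; the hand-in returned no verdict.

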